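# Issue one building block from the dispenser onto its plot card

### The job

Press the block dispenser's plunger fully down once and let it come back up, so that a single wooden block slides out for the site model. Then push that block along the table, without picking it up or tipping it, until it lies flat near the middle of the square white card. Leave the other blocks in the dispenser and the other things where they are.

Things in the scene. Friction and masses are not known exactly. Their poses are not given: they have to be found in the camera images.
- dispenser: block dispenser fixed to the table. Origin: on the table under the middle of its magazine; x points from the outlet slot (foot of the -x face, x = -25 mm) back to the plunger housing, z up. Magazine: open-topped shaft 51 x 65 mm, 56 mm tall, pale clear-plastic front; its blocks stand on the table. Housing: grey box 65 mm wide, 80 mm tall, x = 20 to 120 mm; 5 mm thick flanges reach to y = +-57 mm
- plunger_top (a point): centre of the top of the plunger's round black head (38 mm across), above the housing at x = 75, y = 0 mm of the dispenser, 135 mm above the table when up. It is pressed straight down
- plunger (a joint): plunger travel in m: 0 up, 0.030 fully down (hard stop); its spring (3.5 N at the top, 5 N at the bottom) lifts it again. It drives a pusher three times as far, which slides the lowest block along the table out of the slot, its centre 90 mm in front (-x) of the dispenser's origin when fully down. As the plunger rises the next block drops into place; a second press would eject it
- block0_center (a point): centre of the lowest wooden block in the magazine, the one that comes out: plain light wood, 36 mm (x) x 50 mm (y) x 20 mm tall, about 24 g. At the start its axes are those of the dispenser
- block1_center (a point): centre of the second block, same size, on top of the first; it must stay in the magazine
- block2_center (a point): centre of the third, topmost block, same size; it must stay in the magazine
- card: square white paper card with a grey outline, 120 x 120 mm, flat on the table (under 1 mm, things slide over it freely), left or right of the dispenser and somewhat nearer to the robot. Origin at its middle, x and y along its edges
- tape: cardboard tape roll lying flat, 90 mm across, 24 mm tall; stands on the other side of the dispenser from the card. Bystander, leave alone; origin at its underside
- glue: white glue bottle with orange cap, 56 mm across, 150 mm tall, beyond on the left. Bystander, leave alone; origin at its underside
- mug: white ceramic mug, 80 mm across, 95 mm tall, beyond on the right. Bystander, leave alone; origin at its underside
- screwdriver: screwdriver lying on the table right of the dispenser, up to 30 mm tall. Bystander, leave alone
- offcut: wooden offcut 110 x 45 x 45 mm left of the dispenser. Bystander, leave alone; origin at its underside
- sander: cork sanding block 100 x 60 x 35 mm, far right. Bystander, leave alone; origin at its underside
- jar: glass screw jar, 70 mm across, 80 mm tall, far left. Bystander, leave alone; origin at its underside
Not all that is in view belongs to the job. Leave any black or blue look-alike of the part that bears block2_center alone.

How it is judged:
By the outcome, as a careful person would: the job done as asked, in the order asked, and still so for the second after the job is handed in, with the robot touching nothing.
It also fails if it takes over 67 s, if anything falls off the work surface, if the arm or the gripper's body presses on something with over 40 N, if the wrist force passes 120 N, or if a joint passes its speed limit or range.

### The arm

A 6-joint arm with a two-finger parallel gripper is mounted at the origin on the work surface. World frame = base frame: x ahead of the robot, y to its left, z up, the work surface at z = 0. Lengths are in m, angles in rad, forces in N, time in s.
With the tool pointing down it reaches from about 0.25 to 0.775 m from the base axis. Payload 4 kg.
Tool frame: the origin (TCP) lies at the very end of the fingers, on their centre line; the grasp point (between the pads) lies hold_point_z behind it (hold_point_z is the distance from the TCP to the grasp point, in m); z points along the fingers, y is the direction in which the jaws open and shut (so a half turn about z gives the same grasp; the last joint's range is limited). The gripper opens to 94 mm and grips with 3 to 60 N. Pads are 16 mm wide; open, the fingers measure 119 mm over their backs; the gripper's body (75 mm by 177 mm) begins 78 mm behind the grasp point.
Start: joints at [-1.431, 0.087, 1.371, -0, 1.684, -0.103], TCP at [0.132, -0.534, 0.206] pointing down, gripper open.
Joint ranges: [-3.1, 3.1], [-0.76, 2.03], [0.27, 2.55], [-1.08, 4.22], [0.17, 2.65], [-2.57, 2.57]. Speed limits (rad/s): [2.79, 2.79, 3.14, 3.14, 3.14, 3.14].

### API

Orientations are given as [roll, pitch, yaw] about the fixed x, y, z axes, in that order (R = Rz(yaw) Ry(pitch) Rx(roll)).
In Python, from bench import * gives the robot as it stands.
- The arm moves only by the tool step_arm, never from a script. Its argument "increments" is text: rows parted by semicolons, each of 6 numbers parted by spaces: the shift along the tool's x, y, z in cm, then the turn, a rotation vector about the tool's x, y, z in rad. A call has 1 to 5 rows; each row shifts and turns the commanded pose from where the row before left it, along the tool's axes as they then stand; what a row does not reach is not made up. A row lasts 1/10 s, in which the tool goes at most 50 mm and 8.59 degrees, less where a joint would pass 70% of its speed; a pose out of reach is approached as far as the arm can. A call is refused whole if a number of a shift passes 5 or a number of a turn 0.15, either way. A call with a gripper value outside its range is refused whole. "claw" is the gripper's target within -1 to 1 (shut at 1, half-way at 0, fully open at -1), set as the call begins (left out, the last holds). The fingers move at their own pace and stop on an object; the grip force is fixed at half the most. Time passes only in rows, so rows that do not move let the fingers close. It gives the time, the measured TCP pose, the force and the opening at its end, in the units of the state.
- get_obs(): the state, without advancing time (a new reading comes with each control period).
- snapshot(name): name is "scene" or "top" or "wrist"; returns the picture (384x512x3 uint8, red, green, blue); there is no depth.
- calibration(name): a dict with "camera_matrix" (3x3 intrinsics, pixels), "eye" and "orientation" of the camera in the world; the wrist camera has in their place "tool_from_camera" (4x4, takes a point from camera to tool coordinates, whose origin is the TCP and whose axes are the flange's). Camera axes: x right, y up, looking along -z (the intrinsics and any distortion apply to the point x, -y, -z); pixel columns grow to the right and rows downward; lengths in m; the calibration is good to about 2 mm. A picture is of the moment at which its call begins: read the wrist's pose just before it. calibration takes no time and is no camera call.
- close_job(): hands the job in, once; it reports no verdict.
The state is a dict: "time": time; "joint_positions": joint angles; "qvel": joint speeds; "joint_torque": joint torques, N m; "tool_pos": TCP position; "ee_rot": TCP orientation; "wrist_force": force on the tool from outside, world axes, zero at the start; "wrist_torque": the same for the moment, N m; "width": finger opening in m.
Only numpy, scipy, OpenCV 4.12 (cv2) and the standard library are available. Lean on these libraries where they do the work, as an engineer would, in place of code of your own. Each camera call takes 0.05 s, during which the arm holds its last target. There are 200 camera calls.

## Working session

There is one attempt and no reset: what is moved stays moved. The work goes in short steps, Python scripts to look and compute and a tool call to move; the robot and the scene stay as the last step left them, time stands still between calls to the robot, and variables do not carry over. Pictures are saved under pics/ and viewed, about 8 in all and at most 12, crops included, and the job is handed in when it is done.

Besides the shell and the picture viewer there is one more tool, called after "Emit:" in YAML: its name, and indented under it one key for each argument. step_arm: Moves the arm, as the interface text tells. Its arguments: {"type":"object","properties":{"increments":{"type":"string"},"claw":{"type":"number"}},"required":["increments"]}

```bash
mkdir -p pics; ls
python3 - <<'E'
from bench import *
import cv2,numpy as np
np.set_printoptions(precision=4,suppress=True)
for n in ("scene","top"):
    cv2.imwrite(f"pics/{n}0.png",snapshot(n)[:,:,::-1]); print(n,calibration(n))
print(calibration("wrist")); print(get_obs())
E
```

```text
pics
scene {'camera_matrix': array([[462.0634,   0.    , 257.6825],
       [  0.    , 462.0634, 185.7973],
       [  0.    ,   0.    ,   1.    ]]), 'eye': array([1.4331, 0.1942, 1.1069]), 'orientation': array([0.7275, 0.0185, 1.7485])}
top {'camera_matrix': array([[364.4854,   0.    , 260.6333],
       [  0.    , 364.4854, 193.2774],
       [  0.    ,   0.    ,   1.    ]]), 'eye': array([0.3761, 0.0106, 1.1957]), 'orientation': array([ 0.1562,  0.0055, -1.5504])}
{'camera_matrix': array([[343.2486,   0.    , 255.7649],
       [  0.    , 343.2486, 192.6584],
       [  0.    ,   0.    ,   1.    ]]), 'tool_from_camera': array([[ 0.0006,  0.97  ,  0.2431,  0.07  ],
       [ 1.    , -0.0006, -0.0002,  0.0002],
       [-0.    ,  0.2431, -0.97  , -0.1799],
       [ 0.    ,  0.    ,  0.    ,  1.    ]])}
{'time': 0.1, 'joint_positions': array([-1.4311,  0.0879,  1.3721, -0.    ,  1.6836, -0.1031]), 'qvel': array([ 0.0003, -0.0015, -0.0047,  0.0004, -0.0012,  0.0001]), 'joint_torque': array([  0.0015, -34.1253, -30.3304,   0.0718,   0.0304,  -0.0001]), 'tool_pos': array([ 0.1321, -0.5334,  0.2044]), 'ee_rot': array([-3.1396, -0.0002,  0.2428]), 'wrist_force': array([-0.2778,  0.9885,  0.3537]), 'wrist_torque': array([-0.0062, -0.0276,  0.0256]), 'width': 0.09385808460223749}
```

View pics/scene0.png

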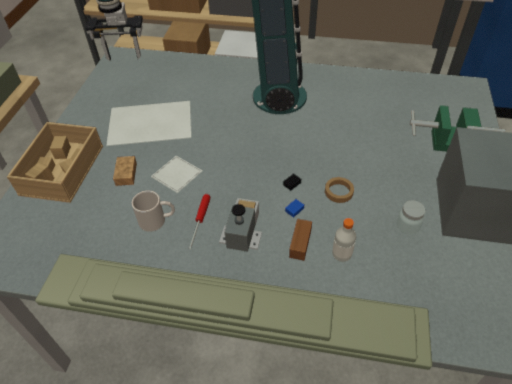

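View pics/top0.png

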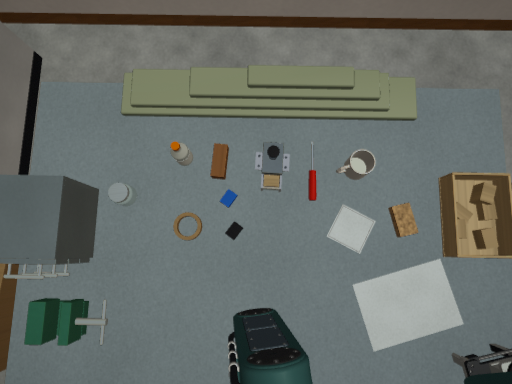

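The top view shows the dispenser at about (272,165) with its plunger head at (273,152), and the magazine facing the robot at (272,182). The square card is at (351,228). Possible mix-ups:
- The large sheet at (408,305) is not square, so it isn't the card.
- The blue (229,198) and black (234,231) blocks are look-alikes.
- The screwdriver lies at (312,175), between the dispenser and the card.

Next I'll measure and check one close crop.

```bash
cat > h.py <<'E'
import numpy as np,cv2
from scipy.spatial.transform import Rotation as R
from bench import *
np.set_printoptions(precision=4,suppress=True)
def cam(n):
    c=calibration(n)
    if n=="wrist":
        o=get_obs();T=np.eye(4);T[:3,:3]=R.from_euler("xyz",o["ee_rot"]).as_matrix();T[:3,3]=o["tool_pos"]
        T=T@c["tool_from_camera"];return c["camera_matrix"],T[:3,:3],T[:3,3]
    return c["camera_matrix"],R.from_euler("xyz",c["orientation"]).as_matrix(),c["eye"]
def ray(C,uv,z):
    K,Rm,e=C;p=np.linalg.inv(K)@[uv[0],uv[1],1.];d=Rm@[p[0],-p[1],-p[2]]
    return e+d*(z-e[2])/d[2]
def proj(C,P):
    K,Rm,e=C;q=Rm.T@(np.asarray(P,float)-e);q=K@[q[0],-q[1],-q[2]];return q[:2]/q[2]
E
python3 - <<'E'
from h import *
C=cam("top");im=cv2.imread("pics/top0.png")
for n,uv,z in [("head",(273,152),.135),("card",(351,228),0),("offcut",(219,161),.045),("tape",(187,226),.024),("sdtip",(312,143),.01),("sdend",(312,199),.02),("mug",(361,163),.095)]: print(n,ray(C,uv,z))
m=((im.min(2)>170)).astype(np.uint8)
for c in cv2.findContours(m,0,2)[0]:
    if 600<cv2.contourArea(c)<3000:
        r=cv2.minAreaRect(c);print(r);print(np.array([ray(C,p,0) for p in cv2.boxPoints(r)]))
cv2.imwrite("pics/crop0.png",cv2.resize(im[130:260,210:380],None,fx=4.5,fy=4.5,interpolation=2))
E
```

```text
head [ 0.669  -0.0148  0.135 ]
card [ 0.4552 -0.2766  0.    ]
offcut [0.6605 0.1577 0.045 ]
tape [0.4495 0.2551 0.024 ]
sdtip [ 0.7372 -0.1484  0.01  ]
sdend [ 0.5455 -0.1468  0.02  ]
mug [ 0.6501 -0.2883  0.095 ]
((387.6312255859375, 300.1231689453125), (49.55891799926758, 57.56399154663086), 73.44293212890625)
[[ 0.2752 -0.2797  0.    ]
 [ 0.3302 -0.4575  0.    ]
 [ 0.1843 -0.4956  0.    ]
 [ 0.1313 -0.321   0.    ]]
((350.9000549316406, 228.20005798339844), (33.093807220458984, 31.752164840698242), 26.56505012512207)
[[ 0.431  -0.2046  0.    ]
 [ 0.5251 -0.2522  0.    ]
 [ 0.4782 -0.3483  0.    ]
 [ 0.3852 -0.2999  0.    ]]
```

View pics/crop0.png

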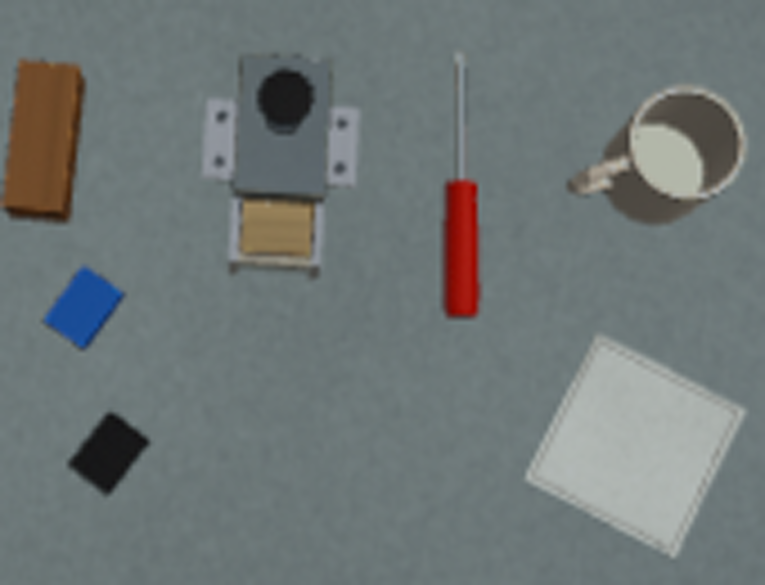

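The crop confirms the choice: wood shows in the magazine at (277,228), the head is at (285,96) and the card corners are clear. Next I'll fit the dispenser pose and work out the first move.

```bash
cat >> h.py <<'E'
def go(xyz,yaw=None):
    o=get_obs();M=R.from_euler("xyz",o["ee_rot"])
    print("t",o["time"],"pos",o["tool_pos"],"yaw",o["ee_rot"],"F",o["wrist_force"],"w",o["width"])
    print("shift cm in present tool axes",M.inv().apply(np.array(xyz)-o["tool_pos"])*100)
    if yaw is not None: print("turn",(M.inv()*R.from_euler("xyz",[np.pi,0,yaw])).as_rotvec())
E
python3 - <<'E'
from h import *
from scipy.optimize import least_squares
C=cam("top")
px=lambda u,v:np.array([210+u/4.5-.4,130+v/4.5-.4])
obs=[((75,0,135),px(285,96)),((20,32.5,80),px(232,190)),((20,-32.5,80),px(325,197)),
((-18,25,60),px(239,259)),((-18,-25,60),px(313,262))]
def pt(p,q): 
    c,s=np.cos(p[2]),np.sin(p[2]);x,y,z=np.array(q)/1000;return [p[0]+c*x-s*y,p[1]+s*x+c*y,z]
f=least_squares(lambda p:np.concatenate([proj(C,pt(p,q))-u for q,u in obs]),[.595,-.017,0])
p=f.x;print(p,f.fun.reshape(-1,2))
print("head",pt(p,(75,0,135)),"outblock",pt(p,(-90,0,10)))
h=pt(p,(75,0,165));go(h,p[2])
E
```

```text
[ 0.5954 -0.012  -0.0329] [[-0.0178  0.6329]
 [ 0.0408  0.9889]
 [ 0.1508  0.4942]
 [ 0.2403 -1.1477]
 [-0.4146 -1.0004]]
head [np.float64(0.6703584403832349), np.float64(-0.014480108522858463), np.float64(0.135)] outblock [np.float64(0.5054477273905097), np.float64(-0.009052702122835215), np.float64(0.01)]
t 0.1 pos [ 0.1321 -0.5334  0.2044] yaw [-3.1396 -0.0002  0.2428] F [-0.2778  0.9885  0.3537] w 0.09385808460223749
shift cm in present tool axes [ 64.7172 -37.4228   4.0274]
turn [-0.002   0.0001  0.2757]
```

Emit:
step_arm:
  increments: "0 0 0 0 0 0.138; 0 0 0 0 0 0.138; 3 -3 0 0 0 0; 3 -3 0 0 0 0; 3 -3 0 0 0 0"
  claw: 1

```text
time: 0.6
tool_pos: [0.2257, -0.4457, 0.2048]
ee_rot: [-3.14, 0.0, -0.035]
wrist_force: [1.0, -0.6, 0.9]
width: 0.0577
```

Emit:
step_arm:
  increments: "3 -3 0 0 0 0; 3 -3 0 0 0 0; 3 -3 0 0 0 0; 3 -3 0 0 0 0; 3 -3 0 0 0 0"

```text
time: 1.1
tool_pos: [0.3809, -0.3004, 0.2051]
ee_rot: [-3.141, 0.0, -0.033]
wrist_force: [0.2, 0.6, -0.0]
width: 0.0174
```

Emit:
step_arm:
  increments: "3 -3 0 0 0 0; 3 -3 0 0 0 0; 3 -3 0 0 0 0; 3 -3 0 0 0 0; 3 -3 0 0 0 0"

```text
time: 1.6
tool_pos: [0.5358, -0.1555, 0.2049]
ee_rot: [-3.142, 0.001, -0.033]
wrist_force: [-0.2, -0.6, -0.1]
width: 0.0004
```

Emit:
step_arm:
  increments: "3 -3 0 0 0 0; 3 -3 0 0 0 0; 3 -3 0 0 0 0; 1 -1 0 0 0 0; 0 0 0 0 0 0"

```text
time: 2.1
tool_pos: [0.6387, -0.0589, 0.2039]
ee_rot: [-3.141, 0.002, -0.03]
wrist_force: [-0.7, -0.4, 0.5]
width: 0.0001
```

Run:
```python
from h import *
go([.6704,-.0145,.165],-.033)
C=cam("wrist");im=snapshot("wrist")[:,:,::-1].copy()
print(proj(C,[.6704,-.0145,.135]))
cv2.imwrite("pics/w1.png",im)
```

```text
t 2.1 pos [ 0.6387 -0.0589  0.2039] yaw [-3.1414  0.0024 -0.0304] F [-0.7316 -0.4448  0.4985] w 0.00012838263647928423
shift cm in present tool axes [ 3.0473 -4.5368  3.8853]
turn [-0.0002  0.0024  0.0026]
[193.2661 162.3514]
```

View pics/w1.png

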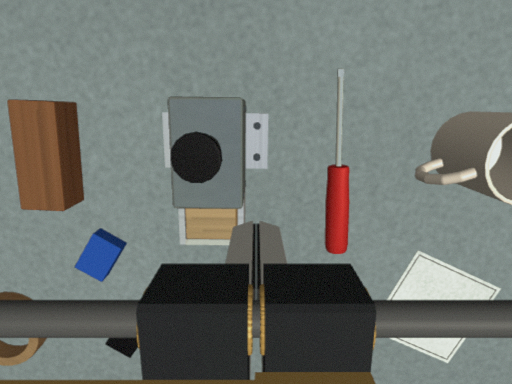

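The wrist view shows the head at (196,157), about 3 mm from the prediction of (193,162). I'll blend the two estimates and descend.

Emit:
step_arm:
  increments: "1.6 -2.2 0 0 0 0; 1.7 -2.2 0 0 0 0; 0 0 2 0 0 0; 0 0 2 0 0 0; 0 0 2 0 0 0"

```text
time: 2.65
tool_pos: [0.6717, -0.0196, 0.1454]
ee_rot: [3.141, -0.0, -0.035]
wrist_force: [0.2, -0.6, -0.2]
width: 0.0005
```

Emit:
step_arm:
  increments: "0 0 0.6 0 0 0; 0 0 0.6 0 0 0; 0 0 0.6 0 0 0; 0 0 0.6 0 0 0; 0 0 0 0 0 0"

```text
time: 3.15
tool_pos: [0.6722, -0.0189, 0.1234]
ee_rot: [3.14, -0.001, -0.034]
wrist_force: [-2.3, -0.9, 3.2]
width: 0.0009
```

Contact made with about 3 to 4 N. I'll keep going to the stop.

Emit:
step_arm:
  increments: "0 0 0.5 0 0 0; 0 0 0.5 0 0 0; 0 0 0.4 0 0 0; 0 0 0.3 0 0 0; 0 0 0 0 0 0"

```text
time: 3.65
tool_pos: [0.673, -0.0188, 0.1062]
ee_rot: [3.14, -0.002, -0.034]
wrist_force: [-2.3, -1.7, 3.5]
width: 0.0004
```

Emit:
step_arm:
  increments: "0 0 0.1 0 0 0; 0 0 0.1 0 0 0; 0 0 0 0 0 0"

```text
time: 3.95
tool_pos: [0.6731, -0.0187, 0.1053]
ee_rot: [3.14, -0.003, -0.034]
wrist_force: [-4.1, -2.5, 7.9]
width: 0.0005
```

Emit:
step_arm:
  increments: "0 0 0.1 0 0 0; 0 0 0.1 0 0 0; 0 0 0 0 0 0"

```text
time: 4.25
tool_pos: [0.6731, -0.0187, 0.1052]
ee_rot: [3.14, -0.004, -0.034]
wrist_force: [-6.3, -3.0, 14.1]
width: 0.0003
```

The plunger is at its hard stop: the force climbs while z stays put. Now I'll release it smoothly and look.

Emit:
step_arm:
  increments: "0 0 -1 0 0 0; 0 0 -1 0 0 0; 0 0 -1 0 0 0; 0 0 -1 0 0 0; 0 0 -2 0 0 0"

```text
time: 4.75
tool_pos: [0.6718, -0.017, 0.1589]
ee_rot: [-3.141, 0.004, -0.033]
wrist_force: [0.8, -0.1, 0.2]
width: 0.0006
```

Emit:
step_arm:
  increments: "-4 0 -2 0 0 0; -4 0 -2 0 0 0; -4 0 0 0 0 0; -4 0 0 0 0 0; 0 0 0 0 0 0"

```text
time: 5.25
tool_pos: [0.5084, -0.0113, 0.2003]
ee_rot: [-3.141, 0.003, -0.033]
wrist_force: [-0.4, -0.8, 0.2]
width: 0.0006
```

Run:
```python
from h import *
go([.53,-.0145,.165],-.033)
C=cam("wrist");im=snapshot("wrist")[:,:,::-1].copy()
t=snapshot("top")[:,:,::-1]
cv2.imwrite("pics/w2.png",np.hstack([cv2.resize(im,None,fx=.75,fy=.75),cv2.resize(t[135:231,220:318],(384,288),interpolation=2)]))
cv2.imwrite("pics/w2raw.png",im)
cv2.imwrite("pics/t2raw.png",t)
```

```text
t 5.25 pos [ 0.5084 -0.0113  0.2003] yaw [-3.1408  0.0027 -0.0327] F [-0.4137 -0.7584  0.1862] w 0.0005730813027185241
shift cm in present tool axes [2.1752 0.2538 3.5192]
turn [-0.0008  0.0027  0.0003]
```

View pics/w2.png

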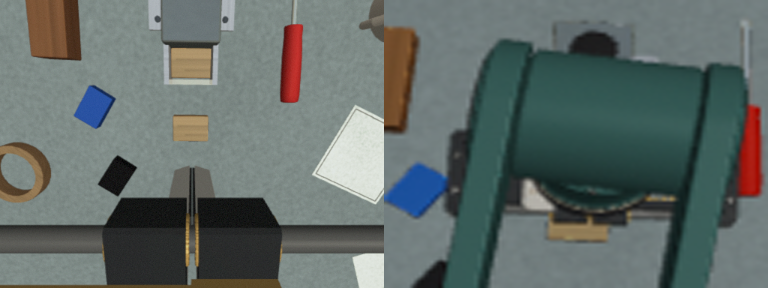

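One block is out at (190,128) in the left half, and the plunger is back up. Next I'll locate the block and the card from the wrist picture.

Run:
```python
from h import *
im=cv2.imread("pics/w2raw.png");C=cam("wrist")
b,g,r=cv2.split(im.astype(int));m=((r-b>30)&(r>110)).astype(np.uint8);m[:125]=0;m[:,:200]=0;m[230:]=0;m[:,320:]=0
c=max(cv2.findContours(m,0,2)[0],key=cv2.contourArea);q=cv2.minAreaRect(c);print(q)
P=np.array([ray(C,p,.02) for p in cv2.boxPoints(q)]);print(P,P.mean(0))
for uv in [(356,106),(314,175),(376,202)]: print(ray(C,np.array(uv)/.75,0))
```

```text
((253.5, 171.0), (32.0, 47.0), 90.0)
[[ 0.5343  0.0143  0.02  ]
 [ 0.5327 -0.0352  0.02  ]
 [ 0.4981 -0.0346  0.02  ]
 [ 0.4997  0.0161  0.02  ]] [ 0.5162 -0.0099  0.02  ]
[ 0.5381 -0.2545  0.    ]
[ 0.432  -0.2016  0.    ]
[ 0.3824 -0.3054  0.    ]
```

Emit:
step_arm:
  increments: "2.1 -0.1 0 0 0 0; 2.2 -0.1 0 0 0 0; 0 0 4 0 0 0; 0 0 4 0 0 0; 0 0 4 0 0 0"
  claw: 0.7

```text
time: 5.85
tool_pos: [0.558, -0.0117, 0.0792]
ee_rot: [-3.141, -0.002, -0.033]
wrist_force: [0.3, -0.2, -0.5]
width: 0.014
```

Emit:
step_arm:
  increments: "0 0 2 0 0 0; 0 0 2 0 0 0; 0 0 1.5 0 0 0; 0 0 1 0 0 0; 0 0 0 0 0 0"

```text
time: 6.35
tool_pos: [0.5554, -0.0116, 0.0139]
ee_rot: [-3.141, 0.003, -0.033]
wrist_force: [0.2, -0.1, -0.0]
width: 0.0144
```

Emit:
step_arm:
  increments: "0 0 0.5 0 0 0; -1 0 0 0 0 0; -0.8 0 0 0 0 0; -0.8 0 0 0 0 0; -0.8 0 0 0 0 0"

```text
time: 6.85
tool_pos: [0.5213, -0.0105, 0.0111]
ee_rot: [3.141, -0.001, -0.033]
wrist_force: [0.1, -0.5, -0.5]
width: 0.014
```

Emit:
step_arm:
  increments: "-0.8 0 0 0 0 0; -0.8 0 0 0 0 0; -0.8 0 0 0 0 0; -0.7 0 0 0 0 0; -0.5 0 0 0 0 0"

```text
time: 7.35
tool_pos: [0.4851, -0.0093, 0.0104]
ee_rot: [3.142, 0.0, -0.033]
wrist_force: [1.1, -0.1, -0.6]
width: 0.0141
```

Emit:
step_arm:
  increments: "-0.2 0 0 0 0 0; 0 0 0 0 0 0"

```text
time: 7.55
tool_pos: [0.4835, -0.0093, 0.0104]
ee_rot: [3.142, 0.0, -0.033]
wrist_force: [0.1, 0.4, -0.1]
width: 0.0138
```

Emit:
step_arm:
  increments: "1.5 0 0 0 0 0; 0 0 -4 0 0 0; 0 0 -4 0 0 -0.143; 0 0 -4 0 0 -0.143; 0 0 -4 0 0 -0.143"

```text
time: 8.05
tool_pos: [0.4989, -0.0098, 0.1719]
ee_rot: [-3.142, 0.0, 0.402]
wrist_force: [0.6, 0.2, 0.5]
width: 0.0138
```

Emit:
step_arm:
  increments: "0 0 0 0 0 -0.143; 0 0 0 0 0 -0.143; 0 0 0 0 0 -0.143; 0 0 0 0 0 -0.143; 0 0 0 0 0 -0.143"

```text
time: 8.55
tool_pos: [0.4991, -0.0098, 0.1704]
ee_rot: [-3.142, 0.0, 1.117]
wrist_force: [0.1, 0.1, -0.3]
width: 0.0142
```

Emit:
step_arm:
  increments: "0 0 0 0 0 -0.143; 0 0 0 0 0 -0.143; 0 0 0 0 0 -0.141; 0 0 0 0 0 0"

```text
time: 8.95
tool_pos: [0.499, -0.0098, 0.1703]
ee_rot: [-3.141, 0.0, 1.538]
wrist_force: [0.3, 0.3, 0.2]
width: 0.0143
```

```bash
cat > blk.py <<'E'
from h import *
import sys
C=cam("wrist");im=snapshot("wrist")[:,:,::-1].copy()
u=proj(C,[float(a) for a in sys.argv[1:4]]);print("expect",u)
b,g,r=cv2.split(im.astype(int));m=((r-b>30)&(r>110)).astype(np.uint8)
for c in cv2.findContours(m,0,2)[0]:
    if cv2.contourArea(c)>400:
        q=cv2.minAreaRect(c);P=np.array([ray(C,p,.02) for p in cv2.boxPoints(q)]);print(q,"\n",P,P.mean(0))
cv2.imwrite(f"pics/{sys.argv[4]}.png",im)
go([.4575,.045,.1],1.538)
E
python3 blk.py .4575 -.007 .02 w3
```

```text
expect [213.6009 178.6191]
((364.20831298828125, 183.97988891601562), (39.010780334472656, 52.702396392822266), 3.9451863765716553) 
 [[ 0.5853 -0.0422  0.02  ]
 [ 0.5873  0.0107  0.02  ]
 [ 0.625   0.0069  0.02  ]
 [ 0.6245 -0.0463  0.02  ]] [ 0.6055 -0.0177  0.02  ]
((211.5, 178.5), (49.0, 37.0), 90.0) 
 [[ 0.4392  0.0178  0.02  ]
 [ 0.4748  0.0167  0.02  ]
 [ 0.4723 -0.0324  0.02  ]
 [ 0.4354 -0.0312  0.02  ]] [ 0.4554 -0.0072  0.02  ]
t 9.0 pos [ 0.499  -0.0098  0.1703] yaw [-3.1414  0.      1.5349] F [-0.3202  0.2871  0.4944] w 0.014011013458543636
shift cm in present tool axes [ 5.327  -4.3403  7.0327]
turn [-0.0002  0.     -0.0031]
```

View pics/w3.png

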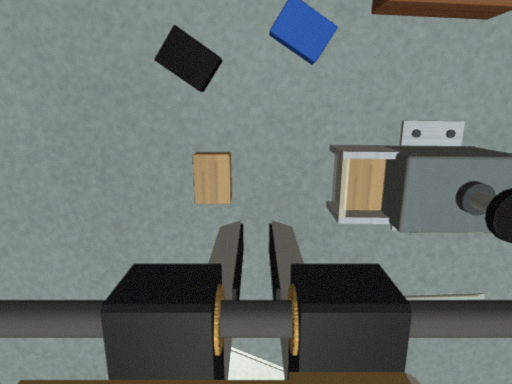

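Emit:
step_arm:
  increments: "2.7 -2.2 0 0 0 0; 2.7 -2.2 0 0 0 0; 0 0 4 0 0 0; 0 0 4 0 0 0; 0 0 3 0 0 0"
  claw: 0.8

```text
time: 9.5
tool_pos: [0.4557, 0.046, 0.0585]
ee_rot: [-3.14, 0.0, 1.535]
wrist_force: [-0.4, -0.1, -0.1]
width: 0.0096
```

Emit:
step_arm:
  increments: "0 0 2 0 0 0; 0 0 1.5 0 0 0; 0 0 1 0 0 0; 0 0 0.5 0 0 0; 0 0 0 0 0 0"

```text
time: 10.0
tool_pos: [0.4565, 0.0456, 0.0102]
ee_rot: [-3.141, 0.0, 1.537]
wrist_force: [0.0, -0.1, 0.6]
width: 0.0092
```

Emit:
step_arm:
  increments: "-1 0.03 0 0 0 0; -0.8 0.03 0 0 0 0; -0.8 0.03 0 0 0 0; -0.8 0.03 0 0 0 0; -0.8 0.03 0 0 0 0"

```text
time: 10.5
tool_pos: [0.4569, 0.0027, 0.0108]
ee_rot: [3.141, 0.0, 1.537]
wrist_force: [0.5, -0.1, 0.2]
width: 0.0094
```

Emit:
step_arm:
  increments: "-0.8 0.03 0 0 0 0; -0.8 0.03 0 0 0 0; -0.8 0.03 0 0 0 0; -0.8 0.03 0 0 0 0; -0.8 0.03 0 0 0 0"

```text
time: 11.0
tool_pos: [0.4569, -0.0371, 0.0104]
ee_rot: [-3.142, 0.0, 1.538]
wrist_force: [0.5, 0.0, -0.1]
width: 0.0093
```

Emit:
step_arm:
  increments: "-0.8 0.03 0 0 0 0; -0.8 0.03 0 0 0 0; -0.8 0.03 0 0 0 0; -0.8 0.03 0 0 0 0; -0.8 0.03 0 0 0 0"

```text
time: 11.5
tool_pos: [0.4571, -0.0771, 0.0104]
ee_rot: [-3.142, 0.0, 1.538]
wrist_force: [-0.2, 0.1, -0.3]
width: 0.0094
```

Emit:
step_arm:
  increments: "-0.8 0.03 0 0 0 0; -0.8 0.03 0 0 0 0; -0.8 0.03 0 0 0 0; -0.6 0.02 0 0 0 0; -0.3 0.01 0 0 0 0"

```text
time: 12.0
tool_pos: [0.4573, -0.1101, 0.0105]
ee_rot: [3.141, 0.0, 1.537]
wrist_force: [-0.4, 0.9, 0.6]
width: 0.0096
```

Run:
```python
from h import *
t=snapshot("top")[:,:,::-1];s=snapshot("scene")[:,:,::-1]
cv2.imwrite("pics/p4.png",np.hstack([cv2.resize(t[170:270,270:400],(390,300),interpolation=2),cv2.resize(s[130:230,140:270],(390,300),interpolation=2)]))
go([.457,-.245,.01])
```

```text
t 12.1 pos [ 0.4573 -0.1099  0.0105] yaw [3.1415 0.0001 1.5372] F [-0.0444 -0.5734 -0.3598] w 0.00936592667870375
shift cm in present tool axes [-13.5051   0.4286   0.0509]
```

View pics/p4.png

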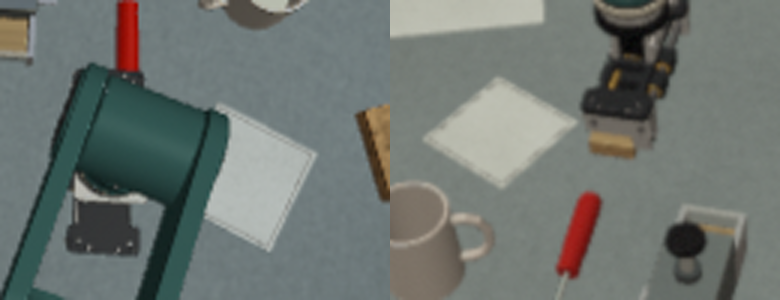

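The block is still squarely ahead of the fingers (right half, 612,145), so I'll continue the 13.5 cm.

Emit:
step_arm:
  increments: "-0.8 0.03 0 0 0 0; -0.8 0.03 0 0 0 0; -0.8 0.03 0 0 0 0; -0.8 0.03 0 0 0 0; -0.8 0.03 0 0 0 0"

```text
time: 12.6
tool_pos: [0.4574, -0.1503, 0.0105]
ee_rot: [3.142, 0.0, 1.538]
wrist_force: [-1.0, -1.0, 0.4]
width: 0.0095
```

Emit:
step_arm:
  increments: "-0.8 0.03 0 0 0 0; -0.8 0.03 0 0 0 0; -0.8 0.03 0 0 0 0; -0.8 0.03 0 0 0 0; -0.8 0.03 0 0 0 0"

```text
time: 13.1
tool_pos: [0.4576, -0.1902, 0.0105]
ee_rot: [-3.142, 0.0, 1.538]
wrist_force: [-0.2, 0.0, 1.3]
width: 0.0094
```

Emit:
step_arm:
  increments: "-0.8 0.03 0 0 0 0; -0.8 0.03 0 0 0 0; -0.8 0.03 0 0 0 0; -0.8 0.03 0 0 0 0; -0.8 0.03 0 0 0 0"

```text
time: 13.6
tool_pos: [0.4577, -0.2302, 0.0105]
ee_rot: [-3.142, 0.0, 1.538]
wrist_force: [-0.4, 0.0, -0.0]
width: 0.0091
```

Emit:
step_arm:
  increments: "-0.6 0.02 0 0 0 0; -0.4 0.02 0 0 0 0; -0.3 0 0 0 0 0; -0.2 0 0 0 0 0; 0 0 0 0 0 0"

```text
time: 14.1
tool_pos: [0.4576, -0.2447, 0.0105]
ee_rot: [-3.142, 0.0, 1.538]
wrist_force: [-0.5, 0.4, 0.1]
width: 0.0094
```

Emit:
step_arm:
  increments: "1 0 0 0 0 0; 1 0 0 0 0 0; 3 0 -4 0 0 0; 3 0 -4 0 0 0; 0 0 -4 0 0 0"

```text
time: 14.6
tool_pos: [0.4596, -0.1604, 0.1313]
ee_rot: [-3.14, -0.002, 1.542]
wrist_force: [0.8, -0.4, 0.3]
width: 0.0098
```

Emit:
step_arm:
  increments: "4 0 -4 0 0 0; 4 0 0 0 0 0; 4 0 0 0 0 0; 4 0 0 0 0 0; 0 0 0 0 0 0"

```text
time: 15.1
tool_pos: [0.4647, -0.0043, 0.166]
ee_rot: [3.141, -0.002, 1.545]
wrist_force: [-0.4, -0.7, 0.1]
width: 0.0093
```

Run:
```python
from h import *
t=snapshot("top")[:,:,::-1]; s=snapshot("scene")[:,:,::-1];C=cam("top")
cv2.imwrite("pics/p5.png",np.hstack([cv2.resize(t[190:270,310:396],(430,400),interpolation=2),cv2.resize(s[140:264,140:255],(370,400),interpolation=2)]))
b,g,r=cv2.split(t.astype(int));m=((r-b>30)&(r>110)).astype(np.uint8);m[:,:315]=0;m[:190]=0;m[270:]=0;m[:,385:]=0
for c in cv2.findContours(m,0,2)[0]:
    if cv2.contourArea(c)>40: q=cv2.minAreaRect(c);print(q,ray(C,q[0],.02))
print(get_obs()["tool_pos"])
```

```text
((353.0, 227.5), (11.0, 14.0), 90.0) [ 0.4556 -0.2783  0.02  ]
[ 0.465  -0.008   0.1658]
```

View pics/p5.png

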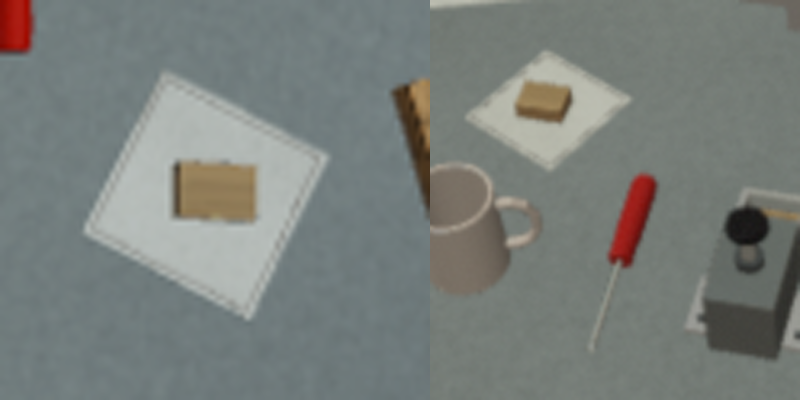

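The block lies flat at (215,190) on the card, whose middle is at about (207,195), so it is roughly 2 mm off centre. The screwdriver, mug and sander look undisturbed, and the plunger is up. I'm handing in.

```bash
python3 -c "
from bench import *
print(close_job())"
```

```text
the job is handed in; nothing more can be done
None
```

The block is out of the dispenser and lying flat near the middle of the white card, and the job is handed in at about 15 s of the 67 s allowed.

- **Press:** I pressed the plunger once to its hard stop, where the force rose to about 14 N with no further travel, and let it come back up. One block came out.
- **Push:** I pushed the block with the fingertips, about 5 cm towards the robot and then about 27 cm sideways onto the card. I never gripped it or tipped it.
- **Final check:** The top camera puts the block at (0.456, -0.278) m and the card's middle at (0.455, -0.277) m, about 2 mm apart. The arm was clear of everything.
- **Not fully checked:** The wrist camera placed things 3–5 mm further in x than the top camera, so I used an average. After the press I saw wood still in the magazine but did not count the two remaining blocks. My last pictures did not cover the tape, glue, offcut and jar, but the arm never went near them.

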